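Vent a vacuum culture jar by its lock-nut valve

ROBOT

A 7-joint arm with a two-finger parallel gripper is mounted at the origin on a cart in front of the work surface, level with it; the furniture and walls round the work are solid. World frame = base frame: x ahead of the robot, y to its left, z up, the work surface at z = 0. Lengths are in m, angles in rad, forces in N, time in s.
With the tool pointing down it reaches from about 0.425 to 0.875 m from the base axis. Payload 4.7 kg.
Tool frame: the origin (TCP) lies on the centre line of the jaws, within the pads' length; the fingertips stand 17 mm ahead of it and the grasp point (between the pads) lies 2 mm behind it; y points along the fingers, x is the direction in which the jaws open and shut, and the axes are right-handed (so a half turn about y gives the same grasp; the last joint's range is limited). The gripper opens to 87 mm and grips with 3 to 60 N. Pads are 19 mm wide; open, the fingers measure 117 mm over their backs; the gripper's body (75 mm by 190 mm) begins 51 mm behind the grasp point.
Start: joints at [1.271, 0.321, -0.07, 1.45, 0.023, 1.371, -0.057], TCP at [0.201, -0.618, 0.24] pointing down, gripper open.
Joint ranges: [-2.86, 2.86], [-0.3, 2.09], [-1.38, 1.24], [0.06, 2.45], [-1.56, 4.7], [0.09, 2.05], [-2.69, 2.69]. Speed limits (rad/s): [2.57, 2.57, 3.14, 3.14, 3.14, 3.14, 3.14].

INTERFACE

Orientations are given as a 3x3 rotation matrix whose columns are the frame's x, y, z axes.
In Python, from bench import read_state, capture, camera_model, sign_off gives the robot as it stands.
- The arm moves only by the shell command python3 -m pendant 'ROWS' [FORCE]. ROWS is JSON, a list of rows, each an object of numbers: "dx", "dy", "dz": the shift along the tool's x, y, z in mm; "wx", "wy", "wz": the turn, a rotation vector about the tool's x, y, z in rad; "claw": the finger opening in mm, from 0 to 87. In form: [{"dx": .., "dy": .., "dz": .., "wx": .., "wy": .., "wz": .., "claw": ..}, ...]. A call has 1 to 8 rows; each row is the pose to reach, as a shift and turn from the pose measured when the call began, along the tool's axes at that moment; what a row does not reach only later rows make up. A row lasts 1/10 s, in which the tool goes at most 50 mm and 8.59 degrees, less where a joint would pass 70% of its speed; a pose out of reach is approached as far as the arm can. A call with a gripper value outside its range is refused whole. The fingers move at their own pace and stop on an object; FORCE is the grip in N (left out, the last holds). Time passes only in rows, so rows that repeat a pose let the fingers close. It gives the time, the measured TCP pose, the force and the opening at its end, in the units of the state.
- read_state(): the state, without advancing time (a new reading comes with each control period).
- capture(name): name is "scene" or "top"; returns the picture (420x560x3 uint8, red, green, blue); there is no depth.
- camera_model(name): a dict with "K" (3x3 intrinsics, pixels), "distortion" ([k1, k2, p1, p2, k3] as OpenCV has them; the pictures are not rectified), "view" (4x4, takes a point from world to camera coordinates). Camera axes: x right, y up, looking along -z (the intrinsics and any distortion apply to the point x, -y, -z); pixel columns grow to the right and rows downward; lengths in m; the calibration is good to about 2 mm. A picture is of the moment at which its call begins. camera_model takes no time and is no camera call.
- sign_off(): hands the job in, once; it reports no verdict.
The state is a dict: "clock": time; "q": joint angles; "qvel": joint speeds; "tau": joint torques, N m; "eef_pos": TCP position; "orientation": TCP orientation; "force": force on the tool from outside, world axes, zero at the start; "ft_torque": the same for the moment, N m; "gripper_width": opening from 0.0 (shut) to 1.0 (fully open).
Only numpy, scipy, OpenCV 4.12 (cv2) and the standard library are available. Lean on these libraries where they do the work, as an engineer would, in place of code of your own. Each camera call takes 0.05 s, during which the arm holds its last target. There are 200 camera calls.

TASK

The culture jar is still under vacuum, so its lid cannot come off: vent it. Unscrew the small knurled brass lock nut on the lid's valve all the way up to its stop, then gently press the freed valve pin and keep it open until the gauge needle has come round to the green zero mark, and let go. The pin is slim and bends if it is forced; leave the jar standing where it is and the other things on the bench alone.

Things in the scene. Friction and masses are not known exactly. Their poses are not given: they have to be found in the camera images.
- jar: clear round culture jar, 116 mm across, about 2 kg, standing loose on the bench, five red plates inside. Origin: centre of the underside, z up; the vent valve stands on this z axis in the middle of the lid. Jar x points from the gauge on the lid to the hose barb. Aluminium lid, 132 mm across, its flat top 113 mm above the underside, give or take 1.5 mm (gasket squeeze), the valve with it
- stem_top (a point): centre of the top of the valve's upright stem, 37 mm above the lid's top; the screwed-down nut sits on it. The stem is 12 mm thick and stands on a hexagon foot 28 mm across whose top is 29 mm below this point. The lid's hose barb is 13 mm high and reaches from 30 to 64 mm off the valve's axis on the jar's +x side
- nut_middle (a point): centre of the knurled brass lock nut, which is round, 16 mm across and 9 mm high: on the valve's axis, 4.5 mm above stem_top when screwed down, 9.8 mm above it when fully up. Above the nut only the pin stands: 19 mm above the centre of the screwed-down nut. A pinch of 20 to 30 N holds it for turning
- lock_nut (a joint): turn of the lock nut, rad: 0 = screwed down (starts between 0 and 0.4), grows counter-clockwise seen from above (loosening), 5.6 = fully up, at its stop under the pin's button. It rises 0.95 mm per rad, takes about 0.04 N m to turn and stays where it is left. It rides on the pin: pressed, the pin goes down until the nut meets the stem, 5.3 mm if the nut is fully up, and is rigid there
- gauge (a joint): needle of the vacuum gauge, rad: starts between 0 and 0.5 (vacuum) and goes clockwise seen from above to 2.4, its stop at the green zero mark (vented). It stands while the valve is shut and moves at about 1 rad/s only while it is open. The dial lies face up on the lid, 36 mm across and 12 mm high, centre 38 mm from the valve's axis on the jar's -x side
- valve_core (a joint): depth by which the valve pin is pressed, m: 0 = up. Spring-loaded: about 1.5 N at first, 2.9 N at 4.6 mm, where it meets the poppet; there the force steps up to about 6.4 N before the valve opens, then grows by 1.5 N per mm until the nut meets the stem (5.3 mm). The pin bends at 12 N. It springs back up when let go
- valve_pin: the pin with the dark steel button on its end that is pressed, 11 mm across and 9 mm high; origin on the pin's axis 23.5 mm below the top of the button, z up
- pin_top (a point): centre of the top face of the pin's button; 23.5 mm above stem_top while the pin is up. It goes down with the pin
- plate_stack: bystander: two stacked culture plates with red agar, 91 mm across, 31 mm high in all, origin under the centre
- slide_box: bystander: dark blue slide box, 85 x 100 x 35 mm, origin under its centre
- scanner: bystander: white and black hand scanner, 56 x 95 x 67 mm, origin under its centre
- sharps_pot: bystander: green sharps pot with a pale lid, 88 x 100 x 92 mm, origin under its centre

How it is judged:
By the outcome, as a careful person would: the job done as asked, in the order asked, and still so for the second after the job is handed in, with the robot touching nothing.
It also fails if it takes over 67 s, if anything falls off the work surface, if the arm or the gripper's body presses on something with over 40 N, if the wrist force passes 120 N, or if a joint passes its speed limit or range.

## Working session

There is one attempt and no reset: what is moved stays moved. The work goes in short steps, Python scripts to look and compute and a shell command to move; the robot and the scene stay as the last step left them, time stands still between calls to the robot, and variables do not carry over. Pictures are saved under pics/ and viewed, about 8 in all and at most 12, crops included, and the job is handed in when it is done.

```bash
mkdir -p pics; ls; python3 - <<'E'
from bench import *
import cv2,numpy as np
s=read_state()
print({k:np.round(v,3).tolist() for k,v in s.items()})
for n in("scene","top"):
    m=camera_model(n);print(n,np.round(m["K"],1).tolist(),m["distortion"],np.round(m["view"],3).tolist())
    cv2.imwrite(f"pics/{n}0.png",capture(n)[:,:,::-1])
E
```

```text
pics
{'clock': 0.0, 'q': [1.271, 0.322, -0.07, 1.452, 0.023, 1.371, -0.057], 'qvel': [0.001, 0.0, 0.0, -0.001, -0.0, -0.0, -0.001], 'tau': [0.0, -49.129, -0.404, -31.254, -0.064, 0.044, 0.0], 'eef_pos': [0.2, -0.618, 0.238], 'orientation': [[0.309, -0.001, 0.951], [-0.951, 0.002, 0.309], [-0.002, -1.0, -0.0]], 'force': [0.21, 0.324, 0.097], 'ft_torque': [0.048, 0.019, -0.023], 'gripper_width': 1.002}
scene [[379.6, 0.0, 276.9], [0.0, 379.6, 205.2], [0.0, 0.0, 1.0]] [-0.02036907  0.          0.          0.          0.        ] [[-0.537, -0.844, -0.001, 0.303], [0.533, -0.34, 0.775, -0.349], [-0.654, 0.415, 0.632, -1.015], [0.0, 0.0, 0.0, 1.0]]
top [[472.9, 0.0, 278.1], [0.0, 472.9, 206.3], [0.0, 0.0, 1.0]] [-0.03626004  0.          0.          0.          0.        ] [[-0.032, -0.999, 0.004, 0.014], [0.978, -0.031, 0.208, -0.533], [-0.208, 0.01, 0.978, -1.451], [0.0, 0.0, 0.0, 1.0]]
```

View pics/scene0.png

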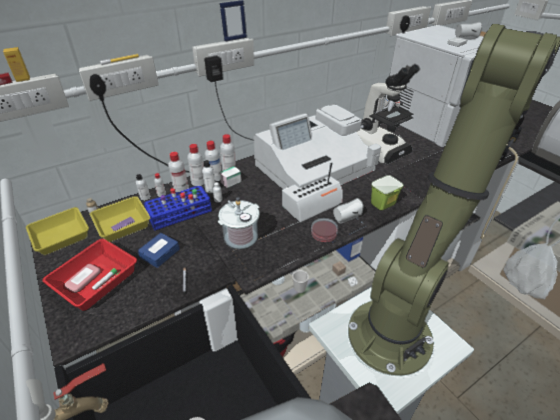

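View pics/top0.png

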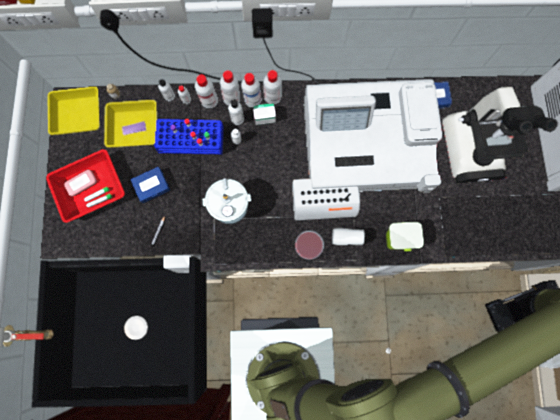

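Scene view: jar at about (239,222), with its valve on top. Top view: lid at about (227,200), gauge below the valve. The arm is off to the right. I'll zoom in on the jar in both views.

```bash
cat > h.py <<'E'
from bench import *
import cv2,numpy as np
M={n:camera_model(n) for n in("scene","top")}
def ray(n,px):
    m=M[n];u=cv2.undistortPoints(np.array([[px]],float),m["K"],np.array(m["distortion"]))[0,0]
    R=np.array(m["view"])[:3,:3];t=np.array(m["view"])[:3,3]
    d=R.T@np.array([u[0],-u[1],-1.]);return -R.T@t,d/np.linalg.norm(d)
def plane(n,px,z):
    o,d=ray(n,px);return o+d*(z-o[2])/d[2]
def cross(a,b):  # scene px, top px -> point, gap
    (o1,d1),(o2,d2)=ray("scene",a),ray("top",b)
    k=np.linalg.lstsq(np.c_[d1,-d2],o2-o1,rcond=None)[0]
    p,q=o1+d1*k[0],o2+d2*k[1];return (p+q)/2,np.linalg.norm(p-q)
def proj(n,P):
    m=M[n];V=np.array(m["view"]);c=(V[:3,:3]@np.array(P,float).reshape(-1,3).T+V[:3,3:]).T
    c=c*[1,-1,-1]
    return cv2.projectPoints(c.reshape(-1,1,3),np.zeros(3),np.zeros(3),m["K"],np.array(m["distortion"]))[0].reshape(-1,2)
def crop(n,x,y,w,h,k,img=None):
    img=capture(n) if img is None else img
    return cv2.resize(img[y:y+h,x:x+w,::-1],None,fx=k,fy=k,interpolation=cv2.INTER_CUBIC)
E
python3 - <<'E'
from h import *
a=crop("scene",210,185,60,75,6.6);b=crop("top",197,165,60,75,6.6)
cv2.imwrite("pics/z1.png",np.hstack([a,b]));print(a.shape)
E
```

```text
(495, 396, 3)
```

View pics/z1.png

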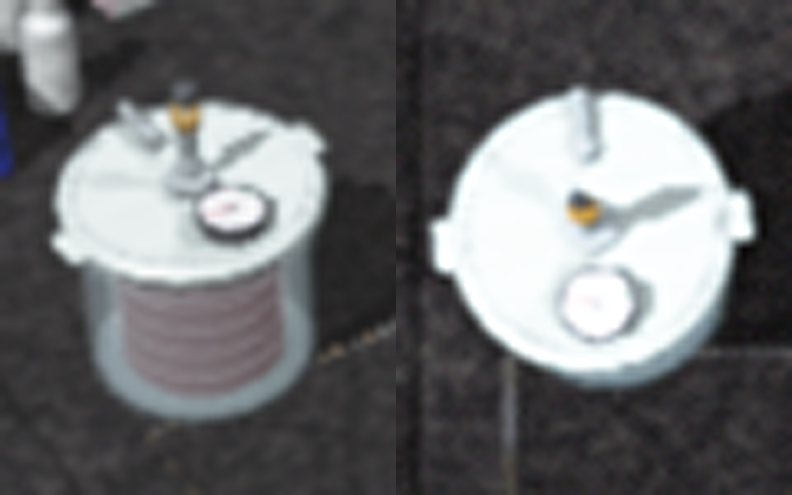

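Zoomed: in the scene crop the brass nut is at crop (184,117), the dark button at (181,88) and the gauge at (233,212). In the top crop the nut is at (583,212), the barb at (588,125) and the gauge at (597,300). Next I measure these with masks.

```bash
python3 - <<'E'
from h import *
C={}
for n,(x,y,w,h) in {"scene":(210,185,60,75),"top":(197,165,60,75)}.items():
    k=8;im=cv2.resize(capture(n)[y:y+h,x:x+w],None,fx=k,fy=k,interpolation=cv2.INTER_CUBIC)
    f=lambda p:[(p[0]+.5)/k-.5+x,(p[1]+.5)/k-.5+y]
    hsv=cv2.cvtColor(im,cv2.COLOR_RGB2HSV)
    br=cv2.inRange(hsv,(8,110,90),(30,255,255))
    m=cv2.moments(br,True);C[n]=f((m["m10"]/m["m00"],m["m01"]/m["m00"]))
    print(n,"brass",np.round(C[n],2),m["m00"]/k/k)
    gap=cv2.inRange(im,(170,170,170),(255,255,255))
    cs=max(cv2.findContours(gap,cv2.RETR_EXTERNAL,cv2.CHAIN_APPROX_NONE)[0],key=cv2.contourArea)
    if n=="top":
        P=cs[:,0].astype(float)
        # drop ears/outliers iteratively on the lid plane
        Q=np.array([plane("top",f(p),0.113)[:2] for p in P])
        for i in range(8):
            A=np.c_[2*Q,np.ones(len(Q))];s=np.linalg.lstsq(A,(Q**2).sum(1),rcond=None)[0]
            c=s[:2];r=np.sqrt(s[2]+c@c);e=np.abs(np.linalg.norm(Q-c,axis=1)-r);Q=Q[e<max(.0015,2*e.std())]
        print("lid c",c,"r",r,len(Q),len(P))
p,g=cross(C["scene"],C["top"]);print("nut",p,"gap",g)
for z in(.1545,):
    print([plane(n,C[n],z) for n in C])
f=lambda X,Y:[(X-396+.5)/6.6-.5+197,(Y+.5)/6.6-.5+165]
ga=plane("top",f(597,300),.125);ba=plane("top",f(586,125),.12);print("gauge",ga,"barb",ba)
print("bottles",plane("top",(238,112),.12),plane("top",(237,136),.05))
E
```

```text
scene brass [237.75 202.93] 3.875
top brass [225.17 196.94] 6.828125
lid c [0.54684828 0.15690925] r 0.06614003019381483 823 1095
nut [0.54701748 0.15696509 0.15252218] gap 0.0034151313574829244
[array([0.54614584, 0.15917787, 0.1545    ]), array([0.54550498, 0.15535594, 0.1545    ])]
gauge [0.51154643 0.15313896 0.125     ] barb [0.59610778 0.15798472 0.12      ]
bottles [0.83045301 0.11584979 0.12      ] [0.77593578 0.12542735 0.05      ]
```

```bash
python3 -m pendant '[{"dy":-50,"claw":60},{"dx":-180,"dz":270,"dy":-100,"wy":-0.5},{"dx":-180,"dz":270,"dy":-100,"wy":-0.5},{"dx":-180,"dz":270,"dy":-100,"wy":-0.5},{"dx":-180,"dz":270,"dy":-100,"wy":-0.5},{"dx":-180,"dz":270,"dy":-100,"wy":-0.5},{"dx":-180,"dz":270,"dy":-100,"wy":-0.5},{"dx":-180,"dz":270,"dy":-100,"wy":-0.5}]' 25
cat > go.py <<'E'
import sys
from h import *
def tool(P):
    s=read_state();R=np.array(s["orientation"]);d=R.T@(np.array(P)-s["eef_pos"])*1000
    print("to",P,"dx dy dz",np.round(d,1),"q",np.round(s["q"],2).tolist(),"pos",np.round(s["eef_pos"],4),"clk",round(float(s["clock"]),2));print(np.round(R,3).tolist(),"F",np.round(s["force"],2),"T",np.round(s["ft_torque"],3),"w",round(float(s["gripper_width"])*87,1))
if __name__=="__main__": tool([float(a) for a in sys.argv[1:4]])
E
python3 go.py .547 .157 .28
```

```text
to [0.547, 0.157, 0.28] dx dy dz [-630.4  -40.5  568.8] q [1.27, 0.32, -0.07, 1.45, 0.02, 1.37, -0.06] pos [ 0.2006 -0.6181  0.2392] clk 0.3
[[0.309, -0.0, 0.951], [-0.951, 0.0, 0.309], [-0.001, -1.0, -0.0]] F [ 0.5  -0.09 -0.75] T [-0.006  0.016 -0.004] w 86.9$[0]: bad value
```

```bash
python3 -m pendant '[{"dx":0,"dy":-50,"dz":0,"wx":0,"wy":0,"wz":0,"claw":60},{"dx":-180,"dy":-100,"dz":270,"wx":0,"wy":-0.5,"wz":0,"claw":60},{"dx":-180,"dy":-100,"dz":270,"wx":0,"wy":-0.5,"wz":0,"claw":60},{"dx":-180,"dy":-100,"dz":270,"wx":0,"wy":-0.5,"wz":0,"claw":60},{"dx":-180,"dy":-100,"dz":270,"wx":0,"wy":-0.5,"wz":0,"claw":60},{"dx":-180,"dy":-100,"dz":270,"wx":0,"wy":-0.5,"wz":0,"claw":60},{"dx":-180,"dy":-100,"dz":270,"wx":0,"wy":-0.5,"wz":0,"claw":60},{"dx":-180,"dy":-100,"dz":270,"wx":0,"wy":-0.5,"wz":0,"claw":60}]' 25
python3 go.py .547 .157 .28
```

```text
clock: 1.1
eef_pos: [0.405, -0.3593, 0.3405]
orientation: [[0.731, 0.002, 0.683], [-0.683, 0.001, 0.731], [0.001, -1.0, 0.002]]
force: [0.7, -0.5, 0.1]
gripper_width: 0.692
to [0.547, 0.157, 0.28] dx dy dz [-248.7   61.1  474.1] q [1.0, 0.07, -0.34, 1.55, 0.02, 1.52, -0.09] pos [ 0.405  -0.3593  0.3405] clk 1.1
[[0.731, 0.002, 0.683], [-0.683, 0.001, 0.731], [0.001, -1.0, 0.002]] F [ 0.68 -0.46  0.11] T [-0.055 -0.032 -0.011] w 60.2
```

```bash
python3 -m pendant '[{"dx":-185,"dy":0,"dz":355,"wx":0,"wy":0,"wz":0,"claw":60},{"dx":-185,"dy":0,"dz":355,"wx":0,"wy":0,"wz":0,"claw":60},{"dx":-185,"dy":0,"dz":355,"wx":0,"wy":0,"wz":0,"claw":60},{"dx":-185,"dy":0,"dz":355,"wx":0,"wy":0,"wz":0,"claw":60},{"dx":-185,"dy":0,"dz":355,"wx":0,"wy":0,"wz":0,"claw":60},{"dx":-185,"dy":0,"dz":355,"wx":0,"wy":0,"wz":0,"claw":60},{"dx":-185,"dy":0,"dz":355,"wx":0,"wy":0,"wz":0,"claw":60},{"dx":-185,"dy":0,"dz":355,"wx":0,"wy":0,"wz":0,"claw":60}]'
python3 go.py .547 .157 .28
```

```text
clock: 1.9
eef_pos: [0.5108, 0.0233, 0.3413]
orientation: [[0.731, 0.003, 0.683], [-0.683, -0.0, 0.731], [0.002, -1.0, 0.002]]
force: [0.9, -0.4, -0.4]
gripper_width: 0.69
to [0.547, 0.157, 0.28] dx dy dz [-65.   61.4 122.3] q [0.63, 0.02, -0.73, 1.6, 0.01, 1.52, -0.85] pos [0.5108 0.0233 0.3413] clk 1.9
[[0.731, 0.003, 0.683], [-0.683, -0.0, 0.731], [0.002, -1.0, 0.002]] F [ 0.92 -0.42 -0.36] T [-0.075 -0.093  0.017] w 60.1
```

```bash
python3 -m pendant '[{"dx":-65,"dy":0,"dz":122,"wx":0,"wy":1.2,"wz":0,"claw":60},{"dx":-65,"dy":0,"dz":122,"wx":0,"wy":1.2,"wz":0,"claw":60},{"dx":-65,"dy":0,"dz":122,"wx":0,"wy":1.2,"wz":0,"claw":60},{"dx":-65,"dy":40,"dz":122,"wx":0,"wy":1.2,"wz":0,"claw":60},{"dx":-65,"dy":60,"dz":122,"wx":0,"wy":1.2,"wz":0,"claw":60},{"dx":-65,"dy":60,"dz":122,"wx":0,"wy":1.2,"wz":0,"claw":60},{"dx":-65,"dy":60,"dz":122,"wx":0,"wy":1.2,"wz":0,"claw":60},{"dx":-65,"dy":60,"dz":122,"wx":0,"wy":1.2,"wz":0,"claw":60}]'
python3 go.py .547 .157 .22; python3 - <<'E'
from h import *
a=crop("scene",190,130,90,120,4.4);b=crop("top",182,145,90,120,4.4)
cv2.imwrite("pics/z2.png",np.hstack([a,b]))
E
```

```text
clock: 2.7
eef_pos: [0.5466, 0.1567, 0.281]
orientation: [[-0.298, 0.002, 0.955], [-0.955, -0.0, -0.298], [-0.0, -1.0, 0.002]]
force: [-0.3, 0.0, -0.3]
gripper_width: 0.689
to [0.547, 0.157, 0.22] dx dy dz [-0.3 61.   0.1] q [0.34, 0.19, -0.75, 1.58, 0.13, 1.42, -2.3] pos [0.5466 0.1567 0.281 ] clk 2.7
[[-0.298, 0.002, 0.955], [-0.955, -0.0, -0.298], [-0.0, -1.0, 0.002]] F [-0.32  0.02 -0.29] T [ 0.035  0.032 -0.015] w 60.0
```

View pics/z2.png

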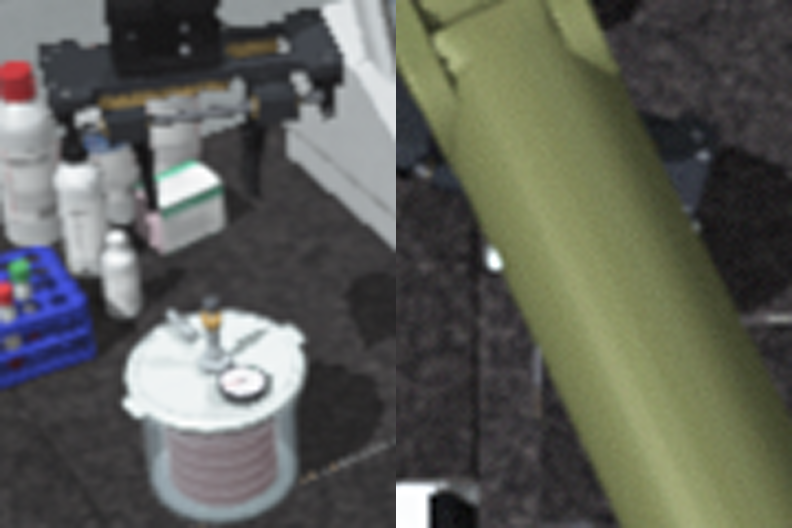

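Scene crop: the jar is untouched, with the nut at crop (211,320). The gripper hovers above and behind it in this view. The arm hides the jar in the top view, so I'll centre by touch: lower, then close lightly at 3 N.

```bash
python3 -m pendant '[{"dx":0,"dy":50,"dz":0,"wx":0,"wy":0,"wz":0,"claw":60},{"dx":0,"dy":90,"dz":0,"wx":0,"wy":0,"wz":0,"claw":60},{"dx":0,"dy":115,"dz":0,"wx":0,"wy":0,"wz":0,"claw":60},{"dx":0,"dy":128,"dz":0,"wx":0,"wy":0,"wz":0,"claw":45},{"dx":0,"dy":128,"dz":0,"wx":0,"wy":0,"wz":0,"claw":30},{"dx":0,"dy":128,"dz":0,"wx":0,"wy":0,"wz":0,"claw":26},{"dx":0,"dy":128,"dz":0,"wx":0,"wy":0,"wz":0,"claw":26},{"dx":0,"dy":128,"dz":0,"wx":0,"wy":0,"wz":0,"claw":26}]'
python3 go.py .547 .157 .1525; python3 - <<'E'
from h import *
cv2.imwrite("pics/z3.png",crop("scene",200,160,75,75,8))
E
```

```text
clock: 3.6
eef_pos: [0.5481, 0.1569, 0.1549]
orientation: [[-0.292, 0.006, 0.956], [-0.956, -0.0, -0.292], [-0.001, -1.0, 0.005]]
force: [-0.2, 0.4, -0.3]
gripper_width: 0.342
to [0.547, 0.157, 0.1525] dx dy dz [ 0.2  2.4 -1.1] q [0.31, 0.28, -0.74, 1.75, 0.21, 1.19, -2.35] pos [0.5481 0.1569 0.1549] clk 3.6
[[-0.292, 0.006, 0.956], [-0.956, -0.0, -0.292], [-0.001, -1.0, 0.005]] F [-0.18  0.44 -0.27] T [0.032 0.016 0.008] w 29.7
```

View pics/z3.png

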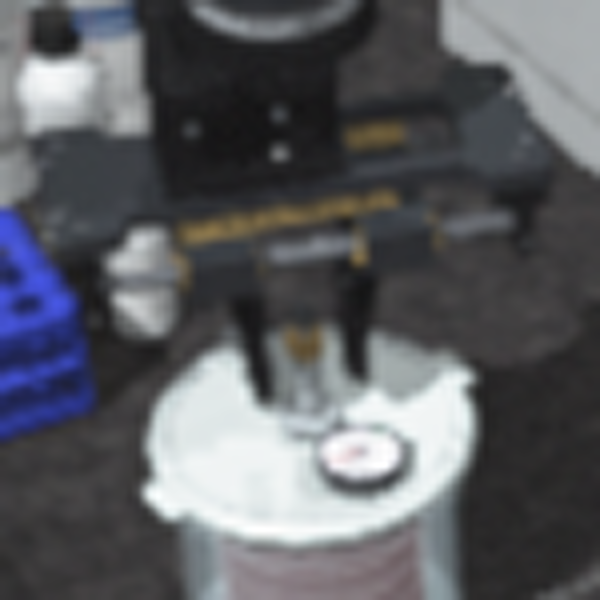

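The fingers straddle the valve, tips at about (263,400) and (353,372) with the nut at (304,343) between them. Next is the light feel.

```bash
python3 -m pendant '[{"dx":0,"dy":2.4,"dz":-1,"wx":0,"wy":0,"wz":0,"claw":24},{"dx":0,"dy":2.4,"dz":-1,"wx":0,"wy":0,"wz":0,"claw":20},{"dx":0,"dy":2.4,"dz":-1,"wx":0,"wy":0,"wz":0,"claw":18},{"dx":0,"dy":2.4,"dz":-1,"wx":0,"wy":0,"wz":0,"claw":12},{"dx":0,"dy":2.4,"dz":-1,"wx":0,"wy":0,"wz":0,"claw":12},{"dx":0,"dy":2.4,"dz":-1,"wx":0,"wy":0,"wz":0,"claw":12},{"dx":0,"dy":2.4,"dz":-1,"wx":0,"wy":0,"wz":0,"claw":12}]' 3
python3 go.py .547 .157 .1525
```

```text
clock: 4.35
eef_pos: [0.5469, 0.1572, 0.1522]
orientation: [[-0.292, 0.005, 0.956], [-0.956, -0.0, -0.292], [-0.001, -1.0, 0.005]]
force: [-0.0, 0.0, -0.0]
gripper_width: 0.18
to [0.547, 0.157, 0.1525] dx dy dz [ 0.1 -0.3  0.1] q [0.31, 0.28, -0.74, 1.75, 0.21, 1.18, -2.35] pos [0.5469 0.1572 0.1522] clk 4.35
[[-0.292, 0.005, 0.956], [-0.956, -0.0, -0.292], [-0.001, -1.0, 0.005]] F [-0.02  0.01 -0.03] T [ 0.097 -0.002  0.011] w 15.6
```

```bash
python3 -m pendant '[{"dx":0,"dy":0,"dz":0,"wx":0,"wy":0,"wz":0,"claw":8},{"dx":0,"dy":0,"dz":0,"wx":0,"wy":0,"wz":0,"claw":8},{"dx":0,"dy":-0.1,"dz":0,"wx":0,"wy":-0.1,"wz":0,"claw":8},{"dx":0,"dy":-0.2,"dz":0,"wx":0,"wy":-0.2,"wz":0,"claw":8},{"dx":0,"dy":-0.3,"dz":0,"wx":0,"wy":-0.3,"wz":0,"claw":8},{"dx":0,"dy":-0.4,"dz":0,"wx":0,"wy":-0.4,"wz":0,"claw":8},{"dx":0,"dy":-0.5,"dz":0,"wx":0,"wy":-0.5,"wz":0,"claw":8},{"dx":0,"dy":-0.5,"dz":0,"wx":0,"wy":-0.5,"wz":0,"claw":8}]' 25
python3 go.py .547 .157 .1527
```

```text
clock: 5.15
eef_pos: [0.5469, 0.1567, 0.1526]
orientation: [[0.202, 0.005, 0.979], [-0.979, -0.001, 0.202], [0.002, -1.0, 0.005]]
force: [1.4, -1.4, 0.6]
gripper_width: 0.158
to [0.547, 0.157, 0.1527] dx dy dz [-0.3 -0.1  0.1] q [0.37, 0.3, -0.82, 1.75, 0.24, 1.19, -1.88] pos [0.5469 0.1567 0.1526] clk 5.15
[[0.202, 0.005, 0.979], [-0.979, -0.001, 0.202], [0.002, -1.0, 0.005]] F [ 1.43 -1.36  0.57] T [-0.148  0.13   0.014] w 13.8
```

```bash
python3 -m pendant '[{"dx":0,"dy":-0.1,"dz":0,"wx":0,"wy":-0.15,"wz":0,"claw":8},{"dx":0,"dy":-0.3,"dz":0,"wx":0,"wy":-0.3,"wz":0,"claw":8},{"dx":0,"dy":-0.4,"dz":0,"wx":0,"wy":-0.45,"wz":0,"claw":8},{"dx":0,"dy":-0.6,"dz":0,"wx":0,"wy":-0.6,"wz":0,"claw":8},{"dx":0,"dy":-0.7,"dz":0,"wx":0,"wy":-0.75,"wz":0,"claw":8},{"dx":0,"dy":-0.9,"dz":0,"wx":0,"wy":-0.9,"wz":0,"claw":8},{"dx":0,"dy":-1.0,"dz":0,"wx":0,"wy":-1.05,"wz":0,"claw":8},{"dx":0,"dy":-1.1,"dz":0,"wx":0,"wy":-1.15,"wz":0,"claw":8}]'
python3 go.py .547 .157 .1538
```

```text
clock: 5.95
eef_pos: [0.5477, 0.1559, 0.1538]
orientation: [[0.977, 0.006, 0.214], [-0.214, -0.001, 0.977], [0.006, -1.0, -0.0]]
force: [1.4, -0.8, -1.8]
gripper_width: 0.164
to [0.547, 0.157, 0.1538] dx dy dz [-0.9 -0.   1. ] q [0.52, 0.37, -1.01, 1.74, 0.34, 1.21, -0.8] pos [0.5477 0.1559 0.1538] clk 5.95
[[0.977, 0.006, 0.214], [-0.214, -0.001, 0.977], [0.006, -1.0, -0.0]] F [ 1.35 -0.85 -1.78] T [-0.23  -0.349 -0.012] w 14.3
```

```bash
python3 -m pendant '[{"dx":0,"dy":0,"dz":0,"wx":0,"wy":-0.15,"wz":0,"claw":8},{"dx":0,"dy":-0.1,"dz":0,"wx":0,"wy":-0.3,"wz":0,"claw":8},{"dx":0,"dy":-0.3,"dz":0,"wx":0,"wy":-0.45,"wz":0,"claw":8},{"dx":0,"dy":-0.4,"dz":0,"wx":0,"wy":-0.6,"wz":0,"claw":8},{"dx":0,"dy":-0.6,"dz":0,"wx":0,"wy":-0.75,"wz":0,"claw":8},{"dx":0,"dy":-0.7,"dz":0,"wx":0,"wy":-0.9,"wz":0,"claw":8},{"dx":0,"dy":-0.9,"dz":0,"wx":0,"wy":-1.05,"wz":0,"claw":8},{"dx":0,"dy":-1.0,"dz":0,"wx":0,"wy":-1.15,"wz":0,"claw":8}]'
python3 go.py .547 .157 .1549
```

```text
clock: 6.75
eef_pos: [0.5488, 0.1562, 0.155]
orientation: [[0.593, 0.008, -0.805], [0.805, 0.0, 0.593], [0.005, -1.0, -0.007]]
force: [2.5, 1.4, -0.9]
gripper_width: 0.166
to [0.547, 0.157, 0.1549] dx dy dz [-0.4  0.1  1.9] q [0.67, 0.49, -1.25, 1.74, 0.49, 1.27, 0.24] pos [0.5488 0.1562 0.155 ] clk 6.75
[[0.593, 0.008, -0.805], [0.805, 0.0, 0.593], [0.005, -1.0, -0.007]] F [ 2.46  1.38 -0.85] T [ 0.344 -0.689 -0.022] w 14.5
```

```bash
python3 -m pendant '[{"dx":0,"dy":0,"dz":0,"wx":0,"wy":0,"wz":0,"claw":30},{"dx":0,"dy":0,"dz":0,"wx":0,"wy":0,"wz":0,"claw":30},{"dx":0,"dy":0,"dz":1,"wx":0,"wy":0.15,"wz":0,"claw":30},{"dx":0,"dy":0,"dz":1.9,"wx":0,"wy":0.3,"wz":0,"claw":30},{"dx":-0.4,"dy":0,"dz":1.9,"wx":0,"wy":0.45,"wz":0,"claw":30},{"dx":-0.4,"dy":0,"dz":1.9,"wx":0,"wy":0.6,"wz":0,"claw":30},{"dx":-0.4,"dy":0,"dz":1.9,"wx":0,"wy":0.75,"wz":0,"claw":30},{"dx":-0.4,"dy":0,"dz":1.9,"wx":0,"wy":0.9,"wz":0,"claw":30}]'
python3 go.py .547 .157 .155; python3 - <<'E'
from h import *
cv2.imwrite("pics/z4.png",crop("scene",200,160,75,75,8))
E
```

```text
clock: 7.55
eef_pos: [0.5468, 0.1569, 0.155]
orientation: [[1.0, 0.008, -0.027], [0.027, -0.0, 1.0], [0.008, -1.0, -0.001]]
force: [-1.2, 0.5, 0.9]
gripper_width: 0.343
to [0.547, 0.157, 0.155] dx dy dz [0.2 0.  0.1] q [0.55, 0.38, -1.06, 1.74, 0.36, 1.22, -0.57] pos [0.5468 0.1569 0.155 ] clk 7.55
[[1.0, 0.008, -0.027], [0.027, -0.0, 1.0], [0.008, -1.0, -0.001]] F [-1.21  0.47  0.89] T [ 0.009 -0.099 -0.057] w 29.8
```

View pics/z4.png

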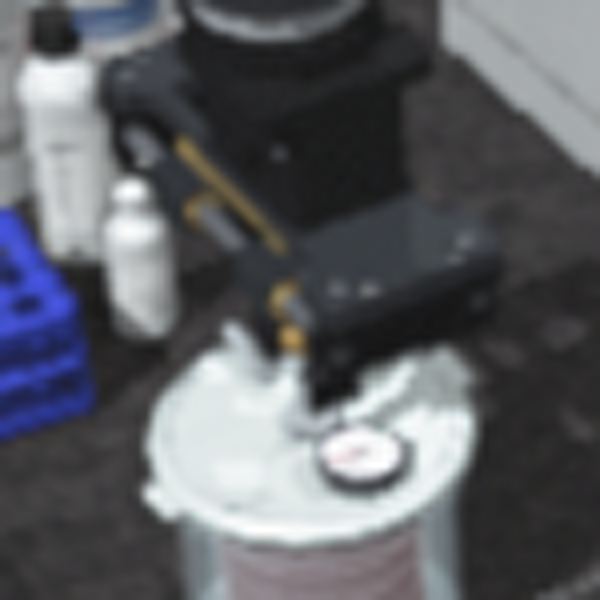

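The lid and gauge have not moved, and the brass nut shows at (290,338), partly behind a finger. The jaws now lie along world x, so I feel for centring in that direction too.

```bash
python3 -m pendant '[{"dx":0,"dy":0,"dz":0,"wx":0,"wy":0,"wz":0,"claw":20},{"dx":0,"dy":0,"dz":0,"wx":0,"wy":0,"wz":0,"claw":18},{"dx":0,"dy":0,"dz":0,"wx":0,"wy":0,"wz":0,"claw":12},{"dx":0,"dy":0,"dz":0,"wx":0,"wy":0,"wz":0,"claw":12},{"dx":0,"dy":0,"dz":0,"wx":0,"wy":0,"wz":0,"claw":12},{"dx":0,"dy":0,"dz":0,"wx":0,"wy":0,"wz":0,"claw":12}]' 3
python3 go.py .547 .157 .155
```

```text
clock: 8.2
eef_pos: [0.5477, 0.157, 0.1554]
orientation: [[1.0, 0.01, -0.021], [0.021, 0.0, 1.0], [0.01, -1.0, -0.0]]
force: [4.9, 0.7, -1.5]
gripper_width: 0.179
to [0.547, 0.157, 0.155] dx dy dz [-0.7  0.4  0.1] q [0.55, 0.38, -1.06, 1.74, 0.36, 1.22, -0.58] pos [0.5477 0.157  0.1554] clk 8.2
[[1.0, 0.01, -0.021], [0.021, 0.0, 1.0], [0.01, -1.0, -0.0]] F [ 4.88  0.7  -1.46] T [ 0.157 -1.035  0.072] w 15.6
```

```bash
python3 -m pendant '[{"dx":0.5,"dy":0,"dz":0,"wx":0,"wy":0,"wz":-0.01,"claw":12},{"dx":0.5,"dy":0,"dz":0,"wx":0,"wy":0,"wz":-0.01,"claw":12},{"dx":0.5,"dy":0,"dz":0,"wx":0,"wy":0,"wz":-0.01,"claw":12}]' 3
python3 go.py .547 .157 .155
```

```text
clock: 8.5
eef_pos: [0.5479, 0.157, 0.1553]
orientation: [[1.0, 0.02, -0.021], [0.021, 0.0, 1.0], [0.02, -1.0, -0.0]]
force: [1.4, 0.3, -1.4]
gripper_width: 0.182
to [0.547, 0.157, 0.155] dx dy dz [-0.9  0.3  0. ] q [0.56, 0.37, -1.06, 1.75, 0.36, 1.21, -0.58] pos [0.5479 0.157  0.1553] clk 8.5
[[1.0, 0.02, -0.021], [0.021, 0.0, 1.0], [0.02, -1.0, -0.0]] F [ 1.44  0.34 -1.45] T [ 0.082 -0.488  0.008] w 15.8
```

```bash
python3 -m pendant '[{"dx":0.2,"dy":0,"dz":0,"wx":0,"wy":0,"wz":0,"claw":28},{"dx":0.2,"dy":0,"dz":0,"wx":0,"wy":0,"wz":0.02,"claw":28},{"dx":0.2,"dy":0,"dz":0,"wx":0,"wy":0.15,"wz":0.02,"claw":28},{"dx":0.2,"dy":0,"dz":0,"wx":0,"wy":0.3,"wz":0.02,"claw":28},{"dx":0.2,"dy":0,"dz":0,"wx":0,"wy":0.45,"wz":0.02,"claw":28},{"dx":0.2,"dy":0,"dz":0,"wx":0,"wy":0.6,"wz":0.02,"claw":28},{"dx":0.2,"dy":0,"dz":0,"wx":0,"wy":0.75,"wz":0.02,"claw":28},{"dx":0.2,"dy":0,"dz":0,"wx":0,"wy":0.9,"wz":0.02,"claw":28}]'
python3 go.py .548 .157 .155
```

```text
clock: 9.3
eef_pos: [0.5477, 0.157, 0.1552]
orientation: [[0.634, 0.0, 0.774], [-0.774, 0.008, 0.634], [-0.006, -1.0, 0.005]]
force: [-0.2, 0.2, 0.3]
gripper_width: 0.318
to [0.548, 0.157, 0.155] dx dy dz [0.2 0.2 0.2] q [0.43, 0.32, -0.89, 1.74, 0.26, 1.2, -1.41] pos [0.5477 0.157  0.1552] clk 9.3
[[0.634, 0.0, 0.774], [-0.774, 0.008, 0.634], [-0.006, -1.0, 0.005]] F [-0.21  0.16  0.3 ] T [-0.    -0.021 -0.028] w 27.7
```

```bash
python3 -m pendant '[{"dx":0.2,"dy":0,"dz":0.2,"wx":-0.005,"wy":0.15,"wz":-0.006,"claw":24},{"dx":0.2,"dy":0,"dz":0.2,"wx":-0.005,"wy":0.3,"wz":-0.006,"claw":24},{"dx":0.2,"dy":0,"dz":0.2,"wx":-0.005,"wy":0.45,"wz":-0.006,"claw":24},{"dx":0.2,"dy":0,"dz":0.2,"wx":-0.005,"wy":0.6,"wz":-0.006,"claw":24},{"dx":0.2,"dy":0,"dz":0.2,"wx":-0.005,"wy":0.75,"wz":-0.006,"claw":24},{"dx":0.2,"dy":0,"dz":0.2,"wx":-0.005,"wy":0.9,"wz":-0.006,"claw":24},{"dx":0.2,"dy":0,"dz":0.2,"wx":-0.005,"wy":1.0,"wz":-0.006,"claw":20},{"dx":0.2,"dy":0,"dz":0.2,"wx":-0.005,"wy":1.0,"wz":-0.006,"claw":18}]'
python3 go.py .548 .157 .1552
```

```text
clock: 10.1
eef_pos: [0.5476, 0.1571, 0.155]
orientation: [[-0.309, -0.005, 0.951], [-0.951, 0.001, -0.309], [0.0, -1.0, -0.005]]
force: [-0.4, 0.3, 0.6]
gripper_width: 0.224
to [0.548, 0.157, 0.1552] dx dy dz [-0.  -0.2  0.4] q [0.3, 0.29, -0.72, 1.74, 0.2, 1.2, -2.36] pos [0.5476 0.1571 0.155 ] clk 10.1
[[-0.309, -0.005, 0.951], [-0.951, 0.001, -0.309], [0.0, -1.0, -0.005]] F [-0.38  0.32  0.63] T [ 0.07  -0.016 -0.031] w 19.5
```

```bash
python3 -m pendant '[{"dx":0,"dy":0,"dz":0,"wx":0,"wy":0,"wz":0,"claw":12},{"dx":0,"dy":0,"dz":0,"wx":0,"wy":0,"wz":0,"claw":8},{"dx":0,"dy":0,"dz":0,"wx":0,"wy":0,"wz":0,"claw":8},{"dx":0,"dy":0,"dz":0,"wx":0,"wy":0,"wz":0,"claw":8}]' 25
python3 go.py .548 .157 .1552
```

```text
clock: 10.5
eef_pos: [0.5474, 0.1571, 0.1549]
orientation: [[-0.308, -0.006, 0.951], [-0.951, 0.001, -0.308], [0.001, -1.0, -0.006]]
force: [-1.0, 1.1, -0.3]
gripper_width: 0.165
to [0.548, 0.157, 0.1552] dx dy dz [-0.1 -0.3  0.6] q [0.3, 0.29, -0.72, 1.74, 0.2, 1.2, -2.36] pos [0.5474 0.1571 0.1549] clk 10.5
[[-0.308, -0.006, 0.951], [-0.951, 0.001, -0.308], [0.001, -1.0, -0.006]] F [-1.03  1.14 -0.35] T [ 0.06   0.152 -0.022] w 14.4
```

```bash
python3 -m pendant '[{"dx":0,"dy":-0.1,"dz":0.3,"wx":0,"wy":-0.15,"wz":0,"claw":8},{"dx":0,"dy":-0.3,"dz":0.5,"wx":0,"wy":-0.3,"wz":0,"claw":8},{"dx":0,"dy":-0.4,"dz":0.5,"wx":0,"wy":-0.45,"wz":0,"claw":8},{"dx":0,"dy":-0.6,"dz":0.5,"wx":0,"wy":-0.6,"wz":0,"claw":8},{"dx":0,"dy":-0.7,"dz":0.5,"wx":0,"wy":-0.75,"wz":0,"claw":8},{"dx":0,"dy":-0.9,"dz":0.5,"wx":0,"wy":-0.9,"wz":0,"claw":8},{"dx":0,"dy":-1.0,"dz":0.5,"wx":0,"wy":-1.05,"wz":0,"claw":8},{"dx":0,"dy":-1.1,"dz":0.5,"wx":0,"wy":-1.15,"wz":0,"claw":8}]'
python3 go.py .548 .157 .156
```

```text
clock: 11.3
eef_pos: [0.5476, 0.1564, 0.1558]
orientation: [[0.746, -0.006, 0.666], [-0.666, 0.001, 0.746], [-0.005, -1.0, -0.004]]
force: [-1.5, 0.0, 0.3]
gripper_width: 0.165
to [0.548, 0.157, 0.156] dx dy dz [-0.1 -0.2  0.7] q [0.44, 0.34, -0.91, 1.73, 0.28, 1.22, -1.27] pos [0.5476 0.1564 0.1558] clk 11.3
[[0.746, -0.006, 0.666], [-0.666, 0.001, 0.746], [-0.005, -1.0, -0.004]] F [-1.52  0.03  0.27] T [-0.217  0.157 -0.039] w 14.4
```

```bash
python3 -m pendant '[{"dx":0,"dy":-0.1,"dz":0.3,"wx":0,"wy":-0.15,"wz":0,"claw":8},{"dx":0,"dy":-0.3,"dz":0.5,"wx":0,"wy":-0.3,"wz":0,"claw":8},{"dx":0.2,"dy":-0.4,"dz":0.5,"wx":0,"wy":-0.45,"wz":0,"claw":8},{"dx":0.2,"dy":-0.6,"dz":0.5,"wx":0,"wy":-0.6,"wz":0,"claw":8},{"dx":0.2,"dy":-0.7,"dz":0.5,"wx":0,"wy":-0.75,"wz":0,"claw":8},{"dx":0.2,"dy":-0.9,"dz":0.5,"wx":0,"wy":-0.9,"wz":0,"claw":8},{"dx":0.2,"dy":-1.0,"dz":0.5,"wx":0,"wy":-1.05,"wz":0,"claw":8},{"dx":0.2,"dy":-1.0,"dz":0.5,"wx":0,"wy":-1.1,"wz":0,"claw":8}]'
python3 go.py .548 .157 .157
```

```text
clock: 12.1
eef_pos: [0.5482, 0.1564, 0.1569]
orientation: [[0.93, -0.006, -0.367], [0.367, 0.001, 0.93], [-0.006, -1.0, 0.003]]
force: [-1.4, -0.7, 0.4]
gripper_width: 0.17
to [0.548, 0.157, 0.157] dx dy dz [ 0.  -0.1  0.7] q [0.59, 0.42, -1.12, 1.73, 0.4, 1.25, -0.25] pos [0.5482 0.1564 0.1569] clk 12.1
[[0.93, -0.006, -0.367], [0.367, 0.001, 0.93], [-0.006, -1.0, 0.003]] F [-1.45 -0.72  0.36] T [-0.087 -0.044 -0.009] w 14.8
```

```bash
python3 -m pendant '[{"dx":0,"dy":-0.1,"dz":0.3,"wx":0,"wy":-0.1,"wz":0,"claw":8},{"dx":0,"dy":-0.2,"dz":0.3,"wx":0,"wy":-0.2,"wz":0,"claw":8}]'
python3 go.py .548 .157 .157
python3 -m pendant '[{"dx":0,"dy":-0.1,"dz":0.2,"wx":0,"wy":-0.1,"wz":0,"claw":8},{"dx":0,"dy":-0.2,"dz":0.2,"wx":0,"wy":-0.2,"wz":0,"claw":8}]'
python3 go.py .548 .157 .157
```

```text
clock: 12.3
eef_pos: [0.5483, 0.1564, 0.1571]
orientation: [[0.836, -0.006, -0.548], [0.548, 0.001, 0.837], [-0.005, -1.0, 0.004]]
force: [0.3, 0.4, -0.1]
gripper_width: 0.164
to [0.548, 0.157, 0.157] dx dy dz [0.1 0.1 0.7] q [0.61, 0.45, -1.16, 1.72, 0.42, 1.26, -0.06] pos [0.5483 0.1564 0.1571] clk 12.3
[[0.836, -0.006, -0.548], [0.548, 0.001, 0.837], [-0.005, -1.0, 0.004]] F [ 0.34  0.39 -0.12] T [-0.028 -0.164  0.003] w 14.3
clock: 12.5
eef_pos: [0.5484, 0.1564, 0.1574]
orientation: [[0.708, -0.006, -0.706], [0.706, 0.001, 0.708], [-0.003, -1.0, 0.005]]
force: [-0.5, 0.2, -0.4]
gripper_width: 0.164
to [0.548, 0.157, 0.157] dx dy dz [0.1 0.4 0.7] q [0.64, 0.47, -1.2, 1.72, 0.45, 1.27, 0.12] pos [0.5484 0.1564 0.1574] clk 12.5
[[0.708, -0.006, -0.706], [0.706, 0.001, 0.708], [-0.003, -1.0, 0.005]] F [-0.46  0.18 -0.43] T [ 0.096 -0.139  0.017] w 14.3
```

```bash
for i in 1; do python3 -m pendant '[{"dx":0,"dy":0,"dz":0.1,"wx":0,"wy":-0.1,"wz":0,"claw":8},{"dx":0,"dy":-0.1,"dz":0.1,"wx":0,"wy":-0.15,"wz":0,"claw":8}]'>/dev/null
python3 go.py .548 .157 .157
python3 -m pendant '[{"dx":0,"dy":0,"dz":0.1,"wx":0,"wy":-0.1,"wz":0,"claw":8},{"dx":0,"dy":-0.1,"dz":0.1,"wx":0,"wy":-0.15,"wz":0,"claw":8}]' >/dev/null
python3 go.py .548 .157 .157; done
```

```text
to [0.548, 0.157, 0.157] dx dy dz [0.1 0.5 0.7] q [0.66, 0.49, -1.23, 1.72, 0.48, 1.28, 0.25] pos [0.5485 0.1565 0.1575] clk 12.7
[[0.592, -0.006, -0.806], [0.806, 0.001, 0.592], [-0.002, -1.0, 0.005]] F [-0.06 -0.15 -1.2 ] T [ 0.114 -0.182 -0.092] w 14.1
to [0.548, 0.157, 0.157] dx dy dz [0.1 0.5 0.6] q [0.67, 0.51, -1.26, 1.72, 0.5, 1.29, 0.39] pos [0.5485 0.1566 0.1575] clk 12.9
[[0.462, -0.006, -0.887], [0.887, 0.002, 0.462], [-0.001, -1.0, 0.006]] F [ 1.05  1.28 -0.78] T [ 0.186 -0.12   0.027] w 14.6
```

```bash
python3 -m pendant '[{"dx":0,"dy":0,"dz":0,"wx":0,"wy":-0.1,"wz":0,"claw":8}]' >/dev/null
python3 go.py .548 .157 .157
python3 -m pendant '[{"dx":0,"dy":0,"dz":0,"wx":0,"wy":-0.08,"wz":0,"claw":8}]' >/dev/null
python3 go.py .548 .157 .157;python3 - <<'E'
from h import *
cv2.imwrite("pics/z5.png",crop("scene",200,160,75,75,8))
E
```

```text
to [0.548, 0.157, 0.157] dx dy dz [0.2 0.5 0.6] q [0.68, 0.52, -1.28, 1.72, 0.52, 1.3, 0.48] pos [0.5485 0.1566 0.1575] clk 13.0
[[0.368, -0.006, -0.93], [0.93, 0.002, 0.368], [0.0, -1.0, 0.006]] F [-0.18  0.29 -0.5 ] T [ 0.161 -0.101 -0.168] w 14.4
to [0.548, 0.157, 0.157] dx dy dz [0.1 0.6 1.2] q [0.69, 0.53, -1.29, 1.72, 0.53, 1.3, 0.56] pos [0.5491 0.1565 0.1576] clk 13.1
[[0.289, -0.004, -0.957], [0.957, 0.003, 0.289], [0.002, -1.0, 0.005]] F [ 0.97  0.55 -2.29] T [ 0.317 -0.322 -0.067] w 14.4
```

View pics/z5.png

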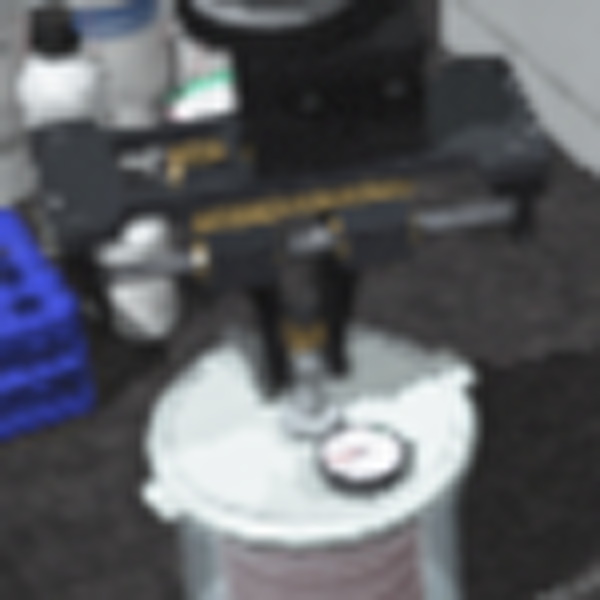

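The torque rose to about −0.17 N m and stays there: the nut is at its stop and the pads slip. The gauge is still at (363,458), so the jar has not shifted. Release, rise, unwind the wrist and close the fingers above the button.

```bash
python3 -m pendant '[{"dx":0,"dy":0,"dz":0,"wx":0,"wy":0,"wz":0,"claw":30},{"dx":0,"dy":0,"dz":0,"wx":0,"wy":0,"wz":0,"claw":30},{"dx":0,"dy":0,"dz":0,"wx":0,"wy":0,"wz":0,"claw":30},{"dx":0,"dy":-30,"dz":0,"wx":0,"wy":0,"wz":0,"claw":30},{"dx":0,"dy":-50,"dz":0,"wx":0,"wy":0.15,"wz":0,"claw":30},{"dx":0,"dy":-50,"dz":1,"wx":0,"wy":0.3,"wz":0,"claw":0},{"dx":0,"dy":-50,"dz":1,"wx":0,"wy":0.45,"wz":0,"claw":0},{"dx":0,"dy":-50,"dz":1,"wx":0,"wy":0.6,"wz":0,"claw":0}]' 20 >/dev/null
python3 go.py .548 .157 .2
python3 -m pendant '[{"dx":0,"dy":0,"dz":0,"wx":0,"wy":0.15,"wz":0,"claw":0},{"dx":0,"dy":0,"dz":0,"wx":0,"wy":0.3,"wz":0,"claw":0},{"dx":0,"dy":0,"dz":0,"wx":0,"wy":0.45,"wz":0,"claw":0},{"dx":0,"dy":0,"dz":0,"wx":0,"wy":0.6,"wz":0,"claw":0},{"dx":0,"dy":0,"dz":0,"wx":0,"wy":0.75,"wz":0,"claw":0},{"dx":0,"dy":0,"dz":0,"wx":0,"wy":0.75,"wz":0,"claw":0}]' >/dev/null
python3 go.py .548 .157 .196;python3 - <<'E'
from h import *
cv2.imwrite("pics/z6.png",crop("scene",200,160,75,75,8))
E
```

```text
to [0.548, 0.157, 0.2] dx dy dz [-0.1  7.8  0.4] q [0.65, 0.4, -1.2, 1.67, 0.38, 1.34, 0.06] pos [0.5483 0.1567 0.2078] clk 13.95
[[0.782, -0.004, -0.624], [0.624, 0.003, 0.782], [-0.001, -1.0, 0.005]] F [-0.16  0.25  0.61] T [ 0.013 -0.188 -0.023] w 13.6
to [0.548, 0.157, 0.196] dx dy dz [-0.1 12.1  0. ] q [0.55, 0.33, -1.04, 1.67, 0.29, 1.32, -0.62] pos [0.5482 0.1569 0.2081] clk 14.55
[[0.997, -0.004, 0.078], [-0.078, 0.002, 0.997], [-0.004, -1.0, 0.002]] F [0.17 0.33 0.52] T [ 0.008 -0.08   0.013] w 0.5
```

View pics/z6.png

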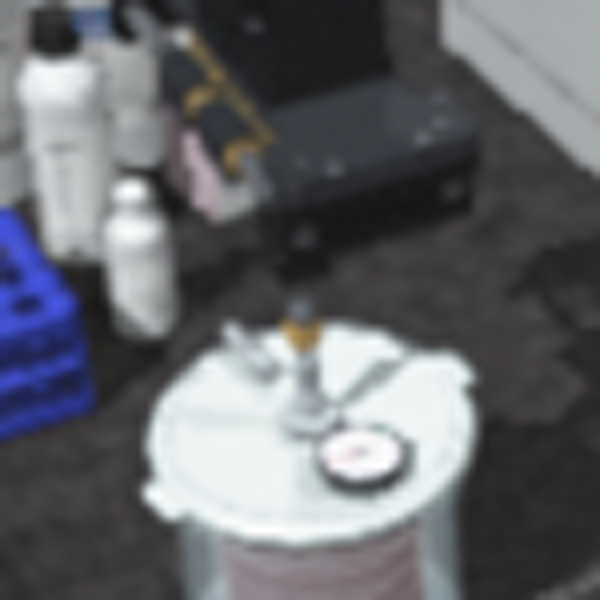

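The nut now sits at (300,333), right under the button at (301,310). The closed fingertips are at about (300,265), directly above it. Now I lower and creep onto the button.

```bash
python3 -m pendant '[{"dx":0,"dy":8,"dz":0,"wx":0,"wy":0,"wz":0,"claw":0},{"dx":0,"dy":14,"dz":0,"wx":0,"wy":0,"wz":0,"claw":0},{"dx":0,"dy":14,"dz":0,"wx":0,"wy":0,"wz":0,"claw":0},{"dx":0,"dy":14,"dz":0,"wx":0,"wy":0,"wz":0,"claw":0}]' >/dev/null
python3 go.py .548 .157 .19
python3 -m pendant '[{"dx":0,"dy":1,"dz":0,"wx":0,"wy":0,"wz":0,"claw":0},{"dx":0,"dy":2,"dz":0,"wx":0,"wy":0,"wz":0,"claw":0},{"dx":0,"dy":2,"dz":0,"wx":0,"wy":0,"wz":0,"claw":0}]' >/dev/null
python3 go.py .548 .157 .19
python3 -m pendant '[{"dx":0,"dy":1,"dz":0,"wx":0,"wy":0,"wz":0,"claw":0},{"dx":0,"dy":2,"dz":0,"wx":0,"wy":0,"wz":0,"claw":0},{"dx":0,"dy":2,"dz":0,"wx":0,"wy":0,"wz":0,"claw":0}]' >/dev/null
python3 go.py .548 .157 .19
```

```text
to [0.548, 0.157, 0.19] dx dy dz [0.1 3.5 0.1] q [0.55, 0.34, -1.04, 1.69, 0.3, 1.29, -0.63] pos [0.5479 0.1569 0.1935] clk 15.0
[[0.997, -0.005, 0.074], [-0.074, 0.003, 0.997], [-0.005, -1.0, 0.002]] F [ 0.82 -0.63  0.21] T [-0.021 -0.109  0.024] w 0.6
to [0.548, 0.157, 0.19] dx dy dz [0.1 1.5 0.2] q [0.54, 0.34, -1.04, 1.69, 0.3, 1.29, -0.63] pos [0.5479 0.1568 0.1915] clk 15.3
[[0.997, -0.005, 0.074], [-0.074, 0.003, 0.997], [-0.005, -1.0, 0.002]] F [ 0.36  0.63 -0.52] T [-0.05  -0.094 -0.068] w 0.3
to [0.548, 0.157, 0.19] dx dy dz [ 0.  -0.4  0.1] q [0.54, 0.34, -1.04, 1.69, 0.3, 1.29, -0.63] pos [0.548  0.1569 0.1896] clk 15.6
[[0.997, -0.005, 0.074], [-0.074, 0.003, 0.997], [-0.005, -1.0, 0.002]] F [-0.18  0.27  0.86] T [-0.039 -0.063 -0.008] w 0.6
```

```bash
python3 -m pendant '[{"dx":0,"dy":1,"dz":0,"wx":0,"wy":0,"wz":0,"claw":0},{"dx":0,"dy":1,"dz":0,"wx":0,"wy":0,"wz":0,"claw":0}]' >/dev/null
python3 go.py .548 .157 .19
python3 -m pendant '[{"dx":0,"dy":1,"dz":0,"wx":0,"wy":0,"wz":0,"claw":0},{"dx":0,"dy":1,"dz":0,"wx":0,"wy":0,"wz":0,"claw":0}]' >/dev/null
python3 go.py .548 .157 .19
python3 -m pendant '[{"dx":0,"dy":1,"dz":0,"wx":0,"wy":0,"wz":0,"claw":0},{"dx":0,"dy":1,"dz":0,"wx":0,"wy":0,"wz":0,"claw":0}]' >/dev/null
python3 go.py .548 .157 .19
```

```text
to [0.548, 0.157, 0.19] dx dy dz [ 0.  -1.4  0.1] q [0.54, 0.35, -1.04, 1.69, 0.3, 1.28, -0.63] pos [0.548  0.1569 0.1886] clk 15.8
[[0.997, -0.005, 0.074], [-0.074, 0.003, 0.997], [-0.005, -1.0, 0.002]] F [-0.4  -0.94  1.17] T [-0.055 -0.03   0.023] w 0.3
to [0.548, 0.157, 0.19] dx dy dz [ 0.  -2.5  0.1] q [0.54, 0.35, -1.04, 1.69, 0.31, 1.28, -0.63] pos [0.548  0.1569 0.1875] clk 16.0
[[0.997, -0.005, 0.074], [-0.074, 0.003, 0.997], [-0.005, -1.0, 0.002]] F [-0.56 -0.21  2.  ] T [-0.09  -0.023  0.016] w 0.3
to [0.548, 0.157, 0.19] dx dy dz [-0.  -3.3  0.1] q [0.54, 0.35, -1.04, 1.69, 0.31, 1.28, -0.63] pos [0.548  0.1569 0.1867] clk 16.2
[[0.997, -0.004, 0.074], [-0.074, 0.003, 0.997], [-0.005, -1.0, 0.002]] F [-0.41 -0.97  2.44] T [-0.098  0.13  -0.025] w 0.6
```

```bash
python3 -m pendant '[{"dx":0,"dy":0.7,"dz":0,"wx":0,"wy":0,"wz":0,"claw":0},{"dx":0,"dy":0.7,"dz":0,"wx":0,"wy":0,"wz":0,"claw":0}]' >/dev/null
python3 go.py .548 .157 .19
python3 -m pendant '[{"dx":0,"dy":0.7,"dz":0,"wx":0,"wy":0,"wz":0,"claw":0},{"dx":0,"dy":0.7,"dz":0,"wx":0,"wy":0,"wz":0,"claw":0}]' >/dev/null
python3 go.py .548 .157 .19
python3 - <<'E'
from h import *
cv2.imwrite("pics/z7.png",np.hstack([crop("scene",225,185,45,55,8),crop("scene",232,205,28,28,15.7)[:440]]))
E
```

```text
to [0.548, 0.157, 0.19] dx dy dz [-0.  -3.6  0.1] q [0.54, 0.35, -1.04, 1.69, 0.31, 1.28, -0.63] pos [0.548  0.1569 0.1864] clk 16.4
[[0.997, -0.004, 0.074], [-0.074, 0.002, 0.997], [-0.004, -1.0, 0.002]] F [-1.52 -0.16  5.22] T [-0.293  0.298  0.013] w 0.3
to [0.548, 0.157, 0.19] dx dy dz [-0.1 -3.8  0.1] q [0.54, 0.35, -1.04, 1.7, 0.31, 1.28, -0.63] pos [0.548  0.1569 0.1862] clk 16.6
[[0.997, -0.004, 0.074], [-0.074, 0.002, 0.997], [-0.004, -1.0, 0.002]] F [-1.97 -1.52  6.53] T [-0.209  0.356  0.058] w 0.4
```

View pics/z7.png

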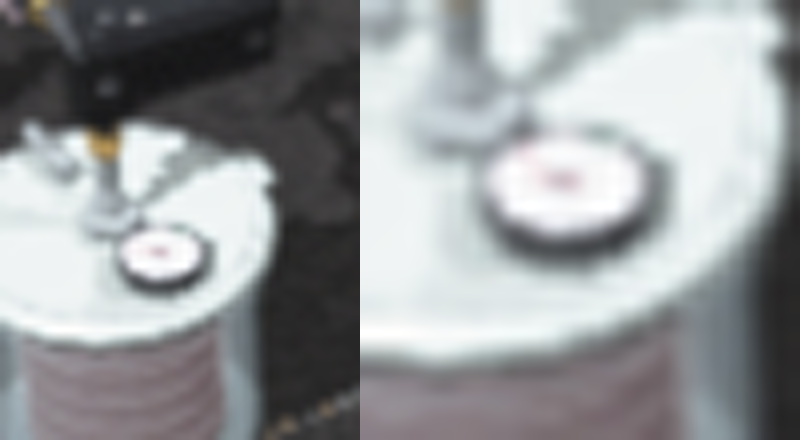

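The force is at the poppet step (6.5 N). The dial is at crop (163,253), and its red needle is too blurry to judge in this view. Press slightly further, measuring the needle from redness on the dial plane.

```bash
cat > g.py <<'E'
from h import *
im=capture("scene").astype(np.float32)
c=np.array([.548-.038,.157-.002])
xs=np.arange(-20,20.1,.25)/1000
G=np.array([[c[0]-a, c[1]-b, .125] for a in xs for b in xs]) # row down=-x, col right=-y
uv=proj("scene",G).reshape(len(xs),len(xs),2).astype(np.float32)
w=cv2.remap(im,uv[...,0].copy(),uv[...,1].copy(),cv2.INTER_CUBIC)
d=np.clip(w[...,0]-(w[...,1]+w[...,2])/2,0,None);gr=np.clip(w[...,1]-(w[...,0]+w[...,2])/2,0,None)
X,Y=np.meshgrid(xs,xs);r=np.hypot(X,Y)
for nm,q in(("red",d),("green",gr)):
    q=q*(r<.016)*(r>.003);th=np.arctan2(-Y,X)
    z=(np.maximum(q-.5*q.max(),0)*np.exp(1j*th)).sum();print(nm,"ang(deg,ccw from right)",round(np.degrees(np.angle(z))),"max",round(float(q.max())),end="; ")
print()
if __name__=="__main__":
    import sys
    if len(sys.argv)>1: cv2.imwrite(sys.argv[1],cv2.resize(np.clip(w[:,:,::-1],0,255).astype(np.uint8),(480,480)))
E
python3 g.py
python3 -m pendant '[{"dx":0,"dy":0.9,"dz":0,"wx":0,"wy":0,"wz":0,"claw":0},{"dx":0,"dy":0.9,"dz":0,"wx":0,"wy":0,"wz":0,"claw":0}]' >/dev/null
python3 go.py .548 .157 .19; python3 g.py
python3 -m pendant '[{"dx":0,"dy":0.9,"dz":0,"wx":0,"wy":0,"wz":0,"claw":0},{"dx":0,"dy":0.9,"dz":0,"wx":0,"wy":0,"wz":0,"claw":0},{"dx":0,"dy":0.9,"dz":0,"wx":0,"wy":0,"wz":0,"claw":0}]' >/dev/null
python3 go.py .548 .157 .19; python3 g.py
```

```text
red ang(deg,ccw from right) 116 max 18; green ang(deg,ccw from right) 30 max 10; 
to [0.548, 0.157, 0.19] dx dy dz [-0.  -4.2  0.1] q [0.54, 0.35, -1.04, 1.7, 0.31, 1.28, -0.63] pos [0.548  0.1569 0.1858] clk 16.95
[[0.997, -0.004, 0.074], [-0.074, 0.002, 0.997], [-0.004, -1.0, 0.001]] F [-2.25 -0.62  6.63] T [-0.281  0.418 -0.03 ] w 0.5
red ang(deg,ccw from right) 114 max 16; green ang(deg,ccw from right) 31 max 10; 
to [0.548, 0.157, 0.19] dx dy dz [-0.1 -4.2  0. ] q [0.54, 0.35, -1.04, 1.7, 0.31, 1.28, -0.63] pos [0.5481 0.157  0.1858] clk 17.3
[[0.997, -0.004, 0.074], [-0.074, 0.001, 0.997], [-0.004, -1.0, 0.001]] F [-2.35 -1.93  7.48] T [-0.299  0.494  0.022] w 0.6
red ang(deg,ccw from right) 91 max 14; green ang(deg,ccw from right) 31 max 10;
```

```bash
python3 -m pendant '[{"dx":0,"dy":0.9,"dz":0,"wx":0,"wy":0,"wz":0,"claw":0},{"dx":0,"dy":0.9,"dz":0,"wx":0,"wy":0,"wz":0,"claw":0},{"dx":0,"dy":0.9,"dz":0,"wx":0,"wy":0,"wz":0,"claw":0},{"dx":0,"dy":0.9,"dz":0,"wx":0,"wy":0,"wz":0,"claw":0},{"dx":0,"dy":0.9,"dz":0,"wx":0,"wy":0,"wz":0,"claw":0}]' >/dev/null
python3 go.py .548 .157 .19; python3 g.py pics/g1.png
```

```text
to [0.548, 0.157, 0.19] dx dy dz [-0.1 -4.2  0. ] q [0.54, 0.35, -1.04, 1.7, 0.31, 1.28, -0.63] pos [0.5481 0.157  0.1858] clk 17.85
[[0.997, -0.004, 0.074], [-0.074, 0.001, 0.997], [-0.004, -1.0, 0.0]] F [-2.77 -2.34  7.64] T [-0.317  0.561  0.055] w 0.4
red ang(deg,ccw from right) 49 max 9; green ang(deg,ccw from right) 28 max 10;
```

View pics/g1.png

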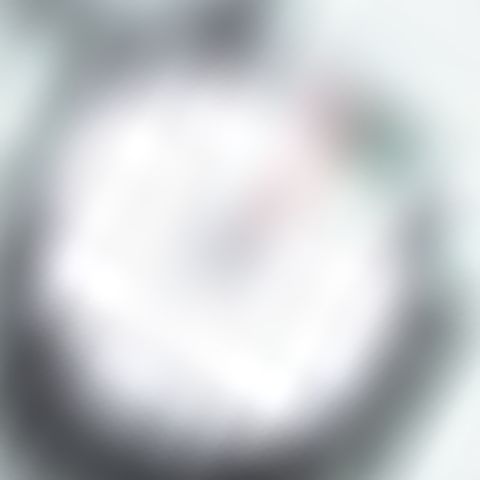

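The rectified dial shows the red needle pointing from the centre (225,240) to (320,130), almost at the green mark (385,140). Holding until it stops.

```bash
python3 -m pendant '[{"dx":0,"dy":0.9,"dz":0,"wx":0,"wy":0,"wz":0,"claw":0},{"dx":0,"dy":0.9,"dz":0,"wx":0,"wy":0,"wz":0,"claw":0},{"dx":0,"dy":0.9,"dz":0,"wx":0,"wy":0,"wz":0,"claw":0},{"dx":0,"dy":0.9,"dz":0,"wx":0,"wy":0,"wz":0,"claw":0},{"dx":0,"dy":0.9,"dz":0,"wx":0,"wy":0,"wz":0,"claw":0},{"dx":0,"dy":0.9,"dz":0,"wx":0,"wy":0,"wz":0,"claw":0}]' >/dev/null
python3 go.py .548 .157 .19; python3 g.py
python3 -m pendant '[{"dx":0,"dy":0.9,"dz":0,"wx":0,"wy":0,"wz":0,"claw":0},{"dx":0,"dy":0.9,"dz":0,"wx":0,"wy":0,"wz":0,"claw":0},{"dx":0,"dy":0.9,"dz":0,"wx":0,"wy":0,"wz":0,"claw":0},{"dx":0,"dy":0.9,"dz":0,"wx":0,"wy":0,"wz":0,"claw":0},{"dx":0,"dy":0.9,"dz":0,"wx":0,"wy":0,"wz":0,"claw":0},{"dx":0,"dy":0.9,"dz":0,"wx":0,"wy":0,"wz":0,"claw":0}]' >/dev/null
python3 go.py .548 .157 .19; python3 g.py pics/g2.png
```

```text
to [0.548, 0.157, 0.19] dx dy dz [-0.1 -4.2  0. ] q [0.54, 0.35, -1.04, 1.7, 0.31, 1.28, -0.64] pos [0.5481 0.1569 0.1858] clk 18.5
[[0.997, -0.004, 0.074], [-0.074, -0.0, 0.997], [-0.003, -1.0, -0.0]] F [-2.74 -1.4   8.7 ] T [-0.312  0.533 -0.031] w 0.2
red ang(deg,ccw from right) 22 max 14; green ang(deg,ccw from right) 30 max 10; 
to [0.548, 0.157, 0.19] dx dy dz [-0.1 -4.2  0. ] q [0.54, 0.35, -1.04, 1.7, 0.31, 1.28, -0.64] pos [0.5481 0.157  0.1858] clk 19.15
[[0.997, -0.003, 0.074], [-0.074, -0.001, 0.997], [-0.003, -1.0, -0.001]] F [-2.91 -1.75  7.73] T [-0.349  0.556  0.022] w 0.4
red ang(deg,ccw from right) 22 max 14; green ang(deg,ccw from right) 31 max 10;
```

View pics/g2.png

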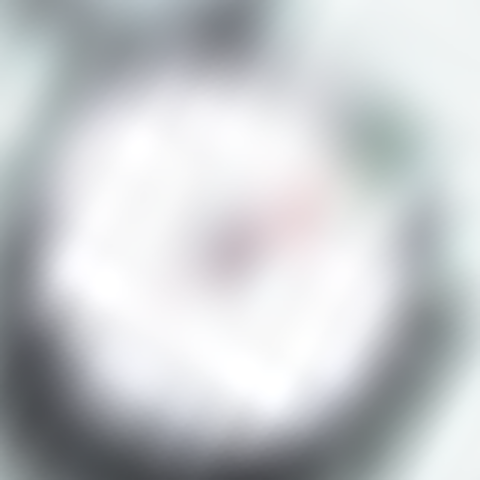

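The needle now points toward the green mark at (380,140), and two readings 0.65 s apart agree at 22°, so it is at its stop. Let go straight up.

```bash
python3 -m pendant '[{"dx":0,"dy":-3,"dz":0,"wx":0,"wy":0,"wz":0,"claw":0},{"dx":0,"dy":-8,"dz":0,"wx":0,"wy":0,"wz":0,"claw":0},{"dx":0,"dy":-30,"dz":0,"wx":0,"wy":0,"wz":0,"claw":0},{"dx":0,"dy":-75,"dz":0,"wx":0,"wy":0,"wz":0,"claw":0},{"dx":0,"dy":-110,"dz":0,"wx":0,"wy":0,"wz":0,"claw":0},{"dx":0,"dy":-110,"dz":0,"wx":0,"wy":0,"wz":0,"claw":0},{"dx":0,"dy":-110,"dz":0,"wx":0,"wy":0,"wz":0,"claw":0},{"dx":0,"dy":-110,"dz":0,"wx":0,"wy":0,"wz":0,"claw":0}]' >/dev/null
python3 go.py .548 .157 .29; python3 g.py; python3 - <<'E'
from h import *
cv2.imwrite("pics/z8.png",crop("scene",200,160,75,75,8))
E
```

```text
to [0.548, 0.157, 0.29] dx dy dz [0.1 4.4 0.4] q [0.57, 0.28, -1.07, 1.54, 0.24, 1.48, -0.58] pos [0.5479 0.1566 0.2944] clk 20.0
[[0.997, -0.005, 0.074], [-0.074, -0.001, 0.997], [-0.005, -1.0, -0.002]] F [-0.4  -0.08 -0.22] T [-0.063 -0.074 -0.031] w 0.7
red ang(deg,ccw from right) 23 max 14; green ang(deg,ccw from right) 31 max 10;
```

View pics/z8.png

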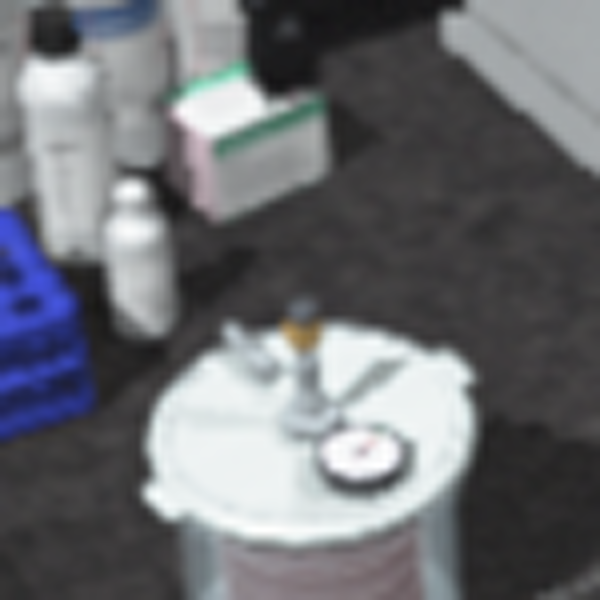

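The pin has sprung back up, with the button at (303,308) and the nut up at (301,333). The needle is on the green side, the jar stands where it was, and the arm is clear. Handing in.

```bash
python3 -c "
from bench import *
print(sign_off())"
```

```text
the job is handed in; nothing more can be done
None
```

The jar is vented and the job is handed in, at about 20 s on the robot's clock against the 67 s limit. No verdict was reported.

- **Lock nut:** I unscrewed it in two grasps at 25 N. The pads turned about 5.9 rad in all, some of it slip, until the torque rose to about 0.17 N m at the stop. The pictures show the nut directly under the button.
- **Valve pin:** I pressed it with the closed fingertips. Vertical force stepped up to about 6.5 N at the poppet, held at about 7.5 N and read 8.7 N at most; noise in the readings is up to about 1 N, and the pin bends at 12 N.
- **Gauge:** The needle swung from 116° to 22° in the picture and stayed at 22° over two readings 0.65 s apart. I then let go, and it read 23° after release.
- **After release:** The pin is back up and looks straight. The jar and gauge appear at the same pixels as before, and the arm is about 10 cm above the valve, touching nothing.

**Small disagreements:**
- My measured needle angle is 8–9° from the centre of the green mark. I put this down to the blurred dial image, because the needle had stopped moving.
- The nut was about 1 mm further in x than I first measured. A light 3 N pinch showed this as about 5 N sideways, and I re-centred.
- The two cameras' sight lines to the nut missed each other by 3.4 mm.

I did not take a final picture of the rest of the bench. The arm stayed above and clear of it throughout.

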